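Put the leak-test sealing plugs back in their caddy

TASK

The leak test is over: collect the four solid sealing plugs with rubber pads (large round, small round, square, oblong) from the bench and set each one down, without dropping it, flat on the floor of the caddy pocket that has its own shape and size. Leave the two hose flanges with open pipe stubs, which look much like plugs, standing where they are, and let go of everything at the end.

Things in the scene. Friction and masses are not known exactly. Their poses are not given: they have to be found in the camera images.
- plug_big: Large round sealing plug: outline 56 mm in diameter, round grip 24 mm in diameter. Origin: centre of its underside; z up. A 5 mm black rubber pad (full outline) under an aluminium plate (3 mm narrower all round) whose top is 12 mm above the underside; on its centre stands a solid aluminium grip rising from 12 to 55 mm, to be pinched from above. Loose, stands on the table at any yaw. About 0.14 kg.
- plug_small: Small round sealing plug: outline 32 mm in diameter, round grip 18 mm in diameter. Origin: centre of its underside; z up. A 5 mm black rubber pad (full outline) under an aluminium plate (3 mm narrower all round) whose top is 12 mm above the underside; on its centre stands a solid aluminium grip rising from 12 to 55 mm, to be pinched from above. Loose, stands on the table at any yaw. About 0.06 kg.
- plug_square: Square sealing plug: outline 46 by 46 mm, square grip 22 by 22 mm, sides along its x and y. Origin: centre of its underside; z up. A 5 mm black rubber pad (full outline) under an aluminium plate (3 mm narrower all round) whose top is 12 mm above the underside; on its centre stands a solid aluminium grip rising from 12 to 55 mm, to be pinched from above. Loose, stands on the table at any yaw. About 0.12 kg.
- plug_long: Oblong sealing plug: outline 76 mm (x) by 34 mm (y), grip a bar 44 mm (x) by 14 mm (y), so pinch it across y. Origin: centre of its underside; z up. A 5 mm black rubber pad (full outline) under an aluminium plate (3 mm narrower all round) whose top is 12 mm above the underside; on its centre stands a solid aluminium grip rising from 12 to 55 mm, to be pinched from above. Loose, stands on the table at any yaw. About 0.12 kg.
- flange_round: Look-alike that stays: round aluminium hose flange, 56 mm in diameter, 12 mm thick, no rubber, four dark bolt holes and an open pipe stub (30 mm outside, 22 mm bore, up to 55 mm high) instead of a solid grip. Origin: centre of its underside. Loose.
- flange_long: Look-alike that stays: oblong aluminium hose flange, 76 mm (x) by 34 mm (y), 12 mm thick, no rubber, two dark bolt holes and an open pipe stub (30 mm outside, 22 mm bore, up to 55 mm high) instead of a solid grip. Origin: centre of its underside. Loose.
- pocket_big: Caddy pocket with the larger round hole, 72 mm in diameter. Origin: centre of its underside (4 mm above the table); the pocket is centred on it, z up. The insert is a fixed grey plastic block 114 mm (x) by 84 mm (y), 20 mm high, set in the aluminium caddy; the dark pocket floor is 4 mm above the origin (8 mm above the table) and the rim 20 mm above the origin (24 mm above the table). The four inserts stand side by side along their y at 84 mm spacing, in any order.
- pocket_small: Caddy pocket with the smaller round hole, 50 mm in diameter. Origin: centre of its underside (4 mm above the table); the pocket is centred on it, z up. The insert is a fixed grey plastic block 114 mm (x) by 84 mm (y), 20 mm high, set in the aluminium caddy; the dark pocket floor is 4 mm above the origin (8 mm above the table) and the rim 20 mm above the origin (24 mm above the table).
- pocket_square: Caddy pocket with the square hole, 64 by 64 mm, sides along its x and y. Origin: centre of its underside (4 mm above the table); the pocket is centred on it, z up. The insert is a fixed grey plastic block 114 mm (x) by 84 mm (y), 20 mm high, set in the aluminium caddy; the dark pocket floor is 4 mm above the origin (8 mm above the table) and the rim 20 mm above the origin (24 mm above the table).
- pocket_long: Caddy pocket with the oblong hole, 94 mm (x) by 52 mm (y). Origin: centre of its underside (4 mm above the table); the pocket is centred on it, z up. The insert is a fixed grey plastic block 114 mm (x) by 84 mm (y), 20 mm high, set in the aluminium caddy; the dark pocket floor is 4 mm above the origin (8 mm above the table) and the rim 20 mm above the origin (24 mm above the table).
There are look-alikes about, which are no part of the job. What is shaped like the plug_long but pink or purple is not meant. Leave any yellow look-alike of the plug_square alone.

How it is judged:
At the end, for the whole second after the job is handed in: Each of the four plugs stands upright (within 0.1 rad) and at rest on the floor of the pocket of its own shape and size: within 15 mm of the pocket's centre and its underside less than 5 mm above the pocket floor. Both hose flanges are upright and within 20 mm of where they were (horizontal distance between plug_big and pocket_big below 0.015 m and z of plug_big in the frame of pocket_big between 0 and 0.009 m and angle between each of plug_big, plug_small, plug_square, plug_long, flange_round, flange_long's own z axis and vertical below 0.1 rad and linear speed of each of plug_big, plug_small, plug_square, plug_long below 0.02 m/s and horizontal distance between plug_small and pocket_small below 0.015 m and z of plug_small in the frame of pocket_small between 0 and 0.009 m and horizontal distance between plug_square and pocket_square below 0.015 m and z of plug_square in the frame of pocket_square between 0 and 0.009 m and horizontal distance between plug_long and pocket_long below 0.015 m and z of plug_long in the frame of pocket_long between 0 and 0.009 m and distance of each of flange_round, flange_long from where it was at the start of the episode below 0.02 m); the robot touches nothing.
It fails at once if a plug is dropped or thrown: faster than 0.4 m/s, out of the fingers, its underside more than 60 mm above the table ((height (world z) of plug_big above 0.06 m and linear speed of plug_big above 0.4 m/s and contact force between the fingers and plug_big below 0.05 N) or (height (world z) of plug_small above 0.06 m and linear speed of plug_small above 0.4 m/s and contact force between the fingers and plug_small below 0.05 N) or (height (world z) of plug_square above 0.06 m and linear speed of plug_square above 0.4 m/s and contact force between the fingers and plug_square below 0.05 N) or (height (world z) of plug_long above 0.06 m and linear speed of plug_long above 0.4 m/s and contact force between the fingers and plug_long below 0.05 N)).
It fails at once if a hose flange is shifted by more than 20 mm (distance of any of flange_round, flange_long from where it was at the start of the episode above 0.02 m).
It also fails if it takes over 120 s, if anything falls off the work surface, if the arm or the gripper's body presses on something with over 40 N, if the wrist force passes 120 N, or if a joint passes its speed limit or range.

ROBOT

A 6-joint arm with a two-finger parallel gripper is mounted at the origin on the work surface. World frame = base frame: x ahead of the robot, y to its left, z up, the work surface at z = 0. Lengths are in m, angles in rad, forces in N, time in s.
With the tool pointing down it reaches from about 0.4 to 0.825 m from the base axis. Payload 7 kg.
Tool frame: the origin (TCP) lies midway between the tips of the shut fingers; the grasp point (between the pads) lies 19 mm behind it; z points along the fingers, x is the direction in which the jaws open and shut, and the axes are right-handed (so a half turn about z gives the same grasp; the last joint's range is limited). The gripper opens to 85 mm and grips with 20 to 120 N. Pads are 22 mm wide; open, the fingers measure 114 mm over their backs; the gripper's body (76 mm by 85 mm) begins 54 mm behind the grasp point. The pads swing forward as they close: fully open they stand 13 mm farther back than shut.
Start: joints at [1.577, 0.359, 0.012, 0, -1.224, -0.288], TCP at [0.188, 0.648, 0.231] pointing down, gripper open.
Joint ranges: [-3.07, 3.07], [-1.43, 2.12], [-1.02, 1.25], [-3.03, 1.67], [-3.05, -0], [-3.03, 3.03]. Speed limits (rad/s): [2.39, 2.39, 3.01, 3.14, 3.14, 3.14].

INTERFACE

Orientations are given as a unit quaternion [w, x, y, z].
In Python, from workcell import manip gives the robot as it stands.
- The arm moves only by the shell command python3 -m pendant 'ROWS' [OPENING] [FORCE]. ROWS is JSON, a list of rows, each a list of 6 numbers: the shift along the tool's x, y, z in m, then the turn, a rotation vector about the tool's x, y, z in degrees. A call has 1 to 5 rows; each row is the pose to reach, as a shift and turn from the pose commanded when the call began, along the tool's axes at that moment; what a row does not reach only later rows make up. A row lasts 1/10 s, in which the tool goes at most 50 mm and 8.59 degrees, less where a joint would pass 70% of its speed; a pose out of reach is approached as far as the arm can. A call with a gripper value outside its range is refused whole. OPENING is the finger opening in m, from 0 to 0.0854, set as the call begins (- or left out, the last holds). The fingers move at their own pace and stop on an object; FORCE is the grip in N (left out, the last holds). Time passes only in rows, so rows that repeat a pose let the fingers close. It gives the time, the measured TCP pose, the force and the opening at its end, in the units of the state.
- manip.read_state(): the state, without advancing time (a new reading comes with each control period).
- manip.capture(name): name is "scene" or "side" or "wrist"; returns (picture, depth): 480x640x3 uint8, red, green, blue; 480x640 float32, m along the optical axis (not along the pixel's ray), 0 where there is no reading.
- manip.camera_params(name): a dict with "mtx" (3x3 intrinsics, pixels), "rvec" (rotation vector, rad) and "tvec" (3), from world to camera coordinates, as OpenCV has them. Camera axes: x right, y down, z forward; pixel columns grow to the right and rows downward; lengths in m; the calibration is good to about 2 mm. A picture is of the moment at which its call begins: read the wrist's pose just before it. camera_params takes no time and is no camera call; for the wrist camera it gives the pose at the moment of the call.
- manip.finish_job(): hands the job in, once; it reports no verdict.
The state is a dict: "time": time; "qpos": joint angles; "joint_velocities": joint speeds; "joint_torque": joint torques, N m; "position": TCP position; "tool_rot": TCP orientation; "contact_force": force on the tool from outside, world axes, zero at the start; "ft_torque": the same for the moment, N m; "gripper_width": opening from 0.0 (shut) to 1.0 (fully open).
Only numpy, scipy, OpenCV 4.12 (cv2) and the standard library are available. Lean on these libraries where they do the work, as an engineer would, in place of code of your own. Each camera call takes 0.05 s, during which the arm holds its last target.

## Working session

There is one attempt and no reset: what is moved stays moved. The work goes in short steps, Python scripts to look and compute and a shell command to move; the robot and the scene stay as the last step left them, time stands still between calls to the robot, and variables do not carry over. Pictures are saved under pics/ and viewed, and the job is handed in when it is done.

```bash
ls; mkdir -p pics
python3 - <<'E'
from workcell import manip
import cv2,numpy as np
print(manip.read_state())
for n in("scene","side","wrist"):
    p=manip.camera_params(n); R=cv2.Rodrigues(np.array(p['rvec'],float))[0]
    print(n,np.round(p['mtx'],1).tolist(),(-R.T@np.array(p['tvec']).ravel()).round(3),R.round(3).tolist())
    im,d=manip.capture(n); cv2.imwrite(f'pics/{n}0.png',im[:,:,::-1]); np.save(f'{n}0.npy',d);
E
```

```text
pics
{'time': 0.0, 'qpos': array([ 1.57709586e+00,  3.59363501e-01,  1.10324452e-02, -3.21992712e-04,
       -1.22406958e+00, -2.88145257e-01]), 'joint_velocities': array([-0.00060101, -0.00028879,  0.00045461, -0.00082248, -0.00192326,
        0.00092495]), 'joint_torque': array([ 1.91979743e-04, -5.83318877e+01,  2.93414086e+01,  6.93625331e+00,
       -5.98941246e-03,  1.26420176e-05]), 'position': array([0.18760921, 0.64790239, 0.23037237]), 'tool_rot': array([-5.99446265e-04, -6.00735036e-01,  7.99447778e-01, -5.54098890e-04]), 'contact_force': array([ 0.41504166, -0.75214541,  0.24608497]), 'ft_torque': array([-0.02322486,  0.02722221, -0.05053494]), 'gripper_width': 0.9938230451963674}
scene [[551.7, 0.0, 311.7], [0.0, 551.7, 234.7], [0.0, 0.0, 1.0]] [1.381 0.086 0.886] [[-0.065, 0.998, -0.0], [0.675, 0.044, -0.737], [-0.735, -0.048, -0.676]]
side [[444.6, 0.0, 319.9], [0.0, 444.6, 239.1], [0.0, 0.0, 1.0]] [ 0.138 -0.549  0.824] [[0.879, -0.476, -0.017], [-0.372, -0.663, -0.649], [0.298, 0.577, -0.76]]
wrist [[420.9, 0.0, 314.2], [0.0, 420.9, 241.0], [0.0, 0.0, 1.0]] [0.262 0.627 0.373] [[-0.278, -0.961, 0.001], [-0.916, 0.265, 0.301], [-0.289, 0.082, -0.954]]
```

View pics/scene0.png

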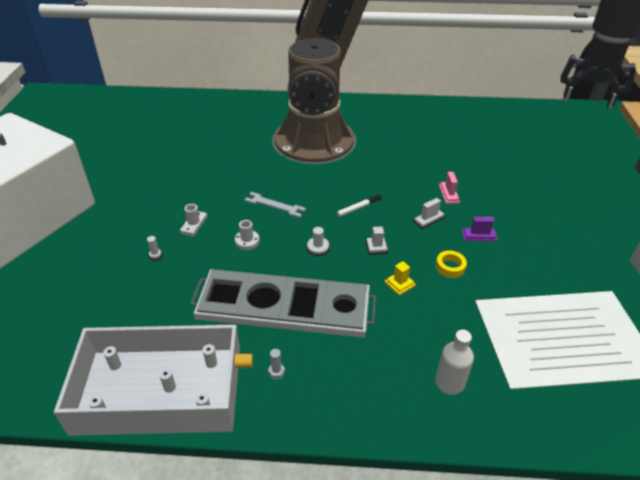

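View pics/side0.png

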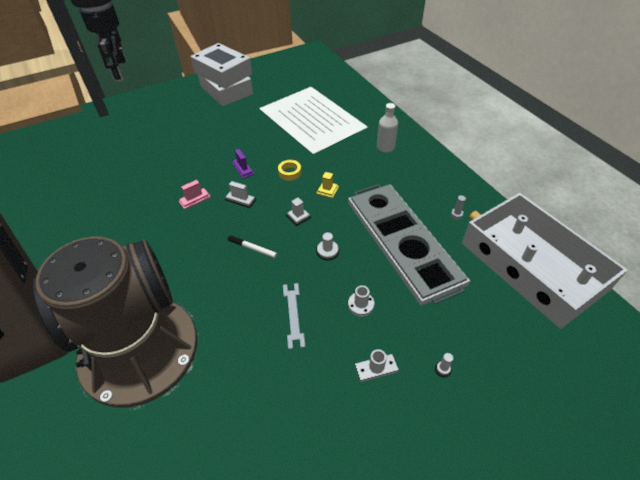

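View pics/wrist0.png

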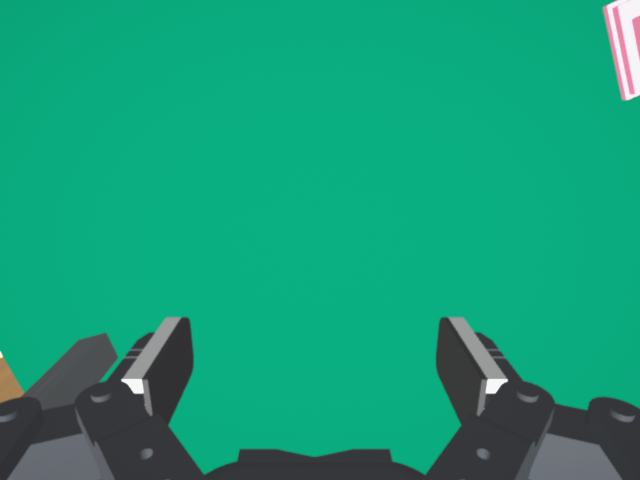

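Run:
```python
import cv2,numpy as np
s=cv2.imread('pics/scene0.png'); t=cv2.imread('pics/side0.png')
def c(i,u,v): return cv2.resize(i[v-33:v+33,u-33:u+33],(264,264),interpolation=cv2.INTER_CUBIC)
a=np.hstack([c(s,154,248),c(s,276,363),c(s,318,240)]); b=np.hstack([c(t,445,364),c(t,459,207),c(t,327,246)])
cv2.imwrite('pics/crop0.png',np.vstack([a,b]))
a=np.hstack([c(s,377,240),c(s,430,213),c(s,200,228)]); b=np.hstack([c(t,298,210),c(t,240,193),c(t,377,364)])
cv2.imwrite('pics/crop1.png',np.vstack([a,b]))
```

```text
(no output)
```

View pics/crop0.png

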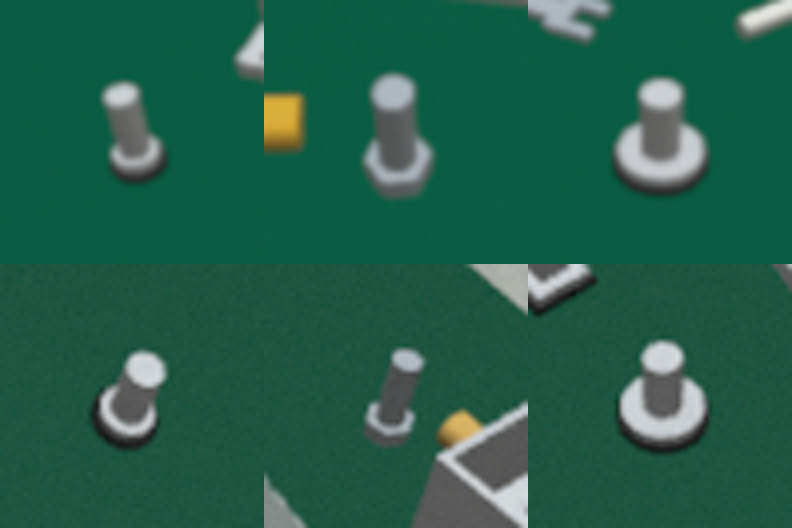

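View pics/crop1.png

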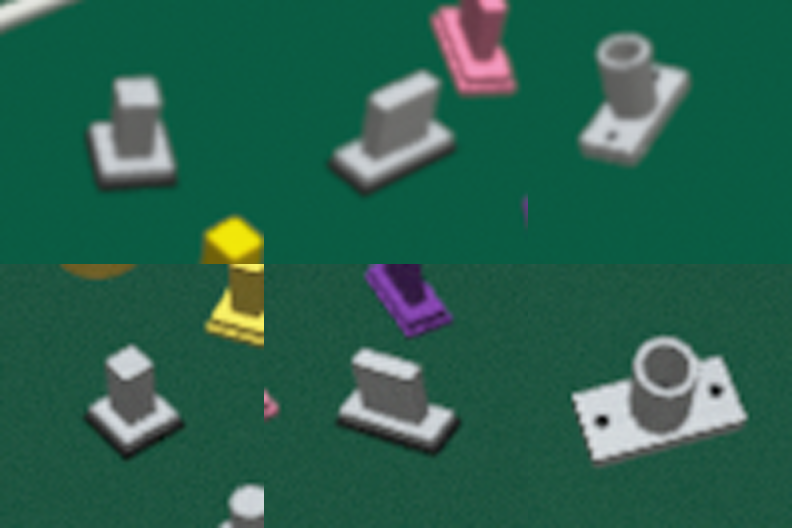

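Scene camera: plug_small candidates are (154,248) and (276,363). The first has a round plate and black pad, so it is the plug; the second is a hex bolt with no pad. plug_big is at (318,240), plug_square (377,240), plug_long (430,213), all with black pads and solid grips. The open stubs at (247,235) and (193,220) are the flanges. Next I measure the positions.

```bash
cat > h.py <<'E'
from workcell import manip
import cv2,numpy as np
def cam(n):
    p=manip.camera_params(n); R=cv2.Rodrigues(np.array(p['rvec'],float))[0]
    return np.array(p['mtx']),R,np.array(p['tvec'],float).ravel()
def cloud(n,d,c=None):
    K,R,t=c or cam(n); v,u=np.mgrid[:480,:640]
    P=np.stack([(u-K[0,2])/K[0,0]*d,(v-K[1,2])/K[1,1]*d,d],-1)
    return (P-t)@R
def plane(n,uv,z,c=None):
    K,R,t=c or cam(n); C=-R.T@t
    uv=np.atleast_2d(uv).astype(float)
    r=np.c_[(uv[:,0]-K[0,2])/K[0,0],(uv[:,1]-K[1,2])/K[1,1],np.ones(len(uv))]@R
    return C+r*((z-C[2])/r[:,2])[:,None]
E
python3 - <<'E'
from h import *
obj={'scene':dict(big=(318,234),small=(153,240),sq=(377,232),lng=(431,207),fr=(247,228),fl=(192,211),yel=(403,270),pink=(451,185)),
'side':dict(big=(327,241),small=(446,358),sq=(298,204),lng=(239,187),fr=(362,292),fl=(377,355),yel=(327,180),pink=(191,190))}
for n in obj:
    d=np.load(n+'0.npy'); X=cloud(n,d); im=cv2.imread(f'pics/{n}0.png')
    tb=X[...,2][(abs(X[...,2])<.02)&(X[...,0]>.3)&(X[...,0]<.8)]
    print(n,'table z',np.median(tb).round(4),tb.std().round(4))
    g=cv2.cvtColor(im,cv2.COLOR_BGR2GRAY)
    for k,(u,v) in obj[n].items():
        m=np.zeros((480,640),np.uint8)
        m[v-22:v+22,u-22:u+22]=1
        mm=(m>0)&(X[...,2]>.0475)&(X[...,2]<.065)
        nl,L,st,ce=cv2.connectedComponentsWithStats(mm.astype(np.uint8))
        i=1+np.argmax(st[1:,4]) if nl>1 else None
        if i is None: print(k,'none');continue
        vv,uu=np.where(L==i)
        P=plane(n,np.c_[uu,vv],.055)
        r=cv2.minAreaRect((P[:,:2]*1000).astype(np.float32))
        print(k,'n',len(uu),'px',ce[i].round(1),'z',np.median(X[...,2][L==i]).round(4),'mean',P[:,:2].mean(0).round(4),'rect',np.round(r[0],1),np.round(r[1],1),round(r[2],1))
E
```

```text
scene table z 0.0005 0.0038
big n 78 px [317.5 231. ] z 0.054 mean [0.4636 0.039 ] rect [465.   38.9] [30.  20.3] 3.0
small n 52 px [150.9 239.3] z 0.0531 mean [ 0.5146 -0.3267] rect [ 515.4 -327. ] [22.6 18.4] 3.7
sq n 86 px [377.8 230.7] z 0.0543 mean [0.4536 0.1741] rect [452.9 173.9] [30.2 23.3] 3.7
lng n 108 px [431.2 203.3] z 0.0541 mean [0.348  0.3028] rect [349.1 302. ] [19.2 53.7] 38.9
fr n 88 px [245.1 225. ] z 0.0532 mean [ 0.454  -0.1264] rect [ 453.8 -126.7] [35.1 27.3] 8.4
fl n 78 px [190.5 208.3] z 0.0526 mean [ 0.4037 -0.2637] rect [ 403.8 -263.6] [34.5 25.7] 12.5
yel n 111 px [402.  267.1] z 0.0544 mean [0.5645 0.2219] rect [565.  221.6] [26.9 27.2] 40.6
pink n 83 px [451.7 177.9] z 0.0541 mean [0.2432 0.3635] rect [243.4 363.6] [50.3 18.2] 3.1
side table z -0.0002 0.0037
big n 77 px [326.7 237.1] z 0.0538 mean [0.4554 0.0326] rect [454.5  31.9] [27.1 20.6] 60.6
small n 82 px [447.2 358.2] z 0.0541 mean [ 0.5064 -0.3337] rect [ 506.1 -333.6] [19.7 16.2] 28.7
sq n 75 px [296.4 202.5] z 0.0536 mean [0.4451 0.167 ] rect [445.2 166.9] [23.5 24.8] 7.5
lng n 92 px [236.7 185.8] z 0.0535 mean [0.3391 0.2958] rect [338.5 295.3] [20.1 47.4] 35.9
fr n 102 px [361.4 292.2] z 0.0534 mean [ 0.4452 -0.1334] rect [ 445.2 -134. ] [32.2 26.8] 58.6
fl n 126 px [377.5 357.5] z 0.0538 mean [ 0.3949 -0.2704] rect [ 395.  -270.4] [30.4 27.7] 57.4
yel n 68 px [326.8 176.3] z 0.0531 mean [0.5563 0.2141] rect [555.5 213.8] [29.8 23.5] 39.8
pink n 98 px [189.4 185.6] z 0.0533 mean [0.2337 0.3562] rect [234.4 355.3] [44.6 23.1] 7.5
```

Run:
```python
from h import *
obj={'scene':dict(big=(318,231),small=(151,239),sq=(378,231),lng=(431,203)),
'side':dict(big=(327,237),small=(447,358),sq=(296,202),lng=(237,186))}
res={}
for n in obj:
    d=np.load(n+'0.npy'); X=cloud(n,d); im=cv2.imread(f'pics/{n}0.png'); g=im.min(2).astype(np.uint8)
    S=8
    for k,(u,v) in obj[n].items():
        w=22
        G=cv2.resize(g[v-w:v+w,u-w:u+w],None,fx=S,fy=S,interpolation=cv2.INTER_CUBIC)
        near=cv2.resize(((X[...,2]>.044)&(X[...,2]<.07)).astype(np.uint8)[v-w:v+w,u-w:u+w],None,fx=S,fy=S,interpolation=cv2.INTER_NEAREST)
        near=cv2.dilate(near,np.ones((2*S+1,)*2,np.uint8))
        th,_=cv2.threshold(G[near>0].reshape(-1,1),0,255,cv2.THRESH_OTSU)
        top=np.percentile(G[near>0],90); th=(top+top*.62)/2
        m=((G>th)&(near>0)).astype(np.uint8)
        nl,L,st,ce=cv2.connectedComponentsWithStats(m); i=1+np.argmax(st[1:,4])
        vv,uu=np.where(L==i)
        px=np.c_[uu,vv]/S+(u-w,v-w)-0.5+0.5/S
        P=plane(n,px,.055); r=cv2.minAreaRect((P[:,:2]*1000).astype(np.float32))
        res[n,k]=px.mean(0)
        print(n,k,px.mean(0).round(1),'th',th,'mean',(P[:,:2].mean(0)*1000).round(1),'rect',np.round(r[0],1),np.round(r[1],1),round(r[2],1),'area',round(len(px)/S/S,1))
for k in obj['scene']:
    A=[]
    for n in obj:
        K,R,t=cam(n); A.append(K@np.c_[R,t])
    p=cv2.triangulatePoints(A[0],A[1],res['scene',k].reshape(2,1),res['side',k].reshape(2,1)); print(k,(p[:3]/p[3]).ravel().round(4))
# caddy: dark pocket + rim
d=np.load('scene0.npy'); X=cloud('scene',d)
m=(X[...,2]>.018)&(X[...,2]<.032)&(X[...,0]>.5)&(X[...,0]<.75)&(X[...,1]>-.3)&(X[...,1]<.25)
print(m.sum()); nl,L,st,ce=cv2.connectedComponentsWithStats(m.astype(np.uint8)); i=1+np.argmax(st[1:,4]);vv,uu=np.where(L==i)
P=plane('scene',np.c_[uu,vv],.024); print(cv2.minAreaRect((P[:,:2]*1000).astype(np.float32)),np.median(X[L==i][:,2]))
```

```text
scene big [317.8 230.2] th 164.43 mean [460.7  39.5] rect [460.5  39.3] [21.4 20.5] 3.6 area 47.0
scene small [150.8 238.5] th 159.57 mean [ 512.1 -327.6] rect [ 512.3 -327.4] [16.  15.5] 39.5 area 27.8
scene sq [377.8 229.8] th 162.81 mean [450.7 174.2] rect [450.9 174.2] [20.2 20.6] 5.8 area 51.1
scene lng [431.5 202.5] th 162.81 mean [344.8 303.9] rect [344.5 304. ] [13.9 42.4] 37.2 area 59.9
side big [327.2 236. ] th 167.67000000000002 mean [458.2  35. ] rect [458.3  35. ] [21.  20.8] 42.3 area 51.0
side small [447.9 357. ] th 167.67000000000002 mean [ 509.  -332.4] rect [ 508.8 -332.5] [15.6 15.7] 61.1 area 53.9
side sq [296.8 201.4] th 166.05 mean [447.5 169.9] rect [447.3 170. ] [20.6 20.8] 11.7 area 45.4
side lng [237.  184.7] th 169.29000000000002 mean [341.4 299.3] rect [341.4 299.4] [13.3 41.7] 38.4 area 50.7
big [0.4588 0.0386 0.0525]
small [ 0.5096 -0.33    0.052 ]
sq [0.4484 0.1739 0.0522]
lng [0.342  0.3041 0.052 ]
5022
((640.0337524414062, -21.7156982421875), (343.3837585449219, 125.52790069580078), 86.09149932861328) 0.023708539168708596
```

Run:
```python
import cv2
s=cv2.imread('pics/scene0.png'); t=cv2.imread('pics/side0.png')
cv2.imwrite('pics/cad1.png',cv2.resize(s[260:340,185:385],None,fx=4,fy=4,interpolation=cv2.INTER_CUBIC))
cv2.imwrite('pics/cad2.png',cv2.resize(t[180:305,340:475],None,fx=4.5,fy=4.5,interpolation=cv2.INTER_CUBIC))
```

```text
(no output)
```

View pics/cad1.png

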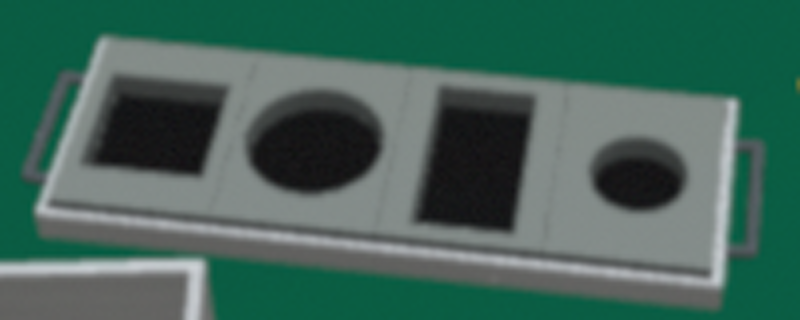

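View pics/cad2.png

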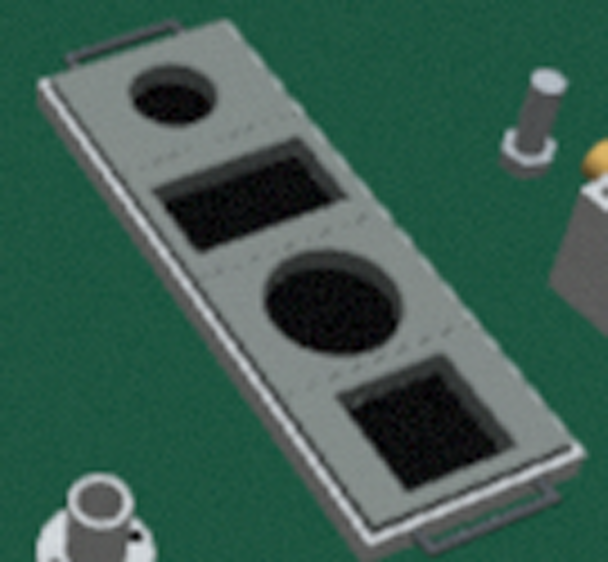

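Run:
```python
from h import *
for n in('scene','side'):
    d=np.load(n+'0.npy'); X=cloud(n,d); g=cv2.imread(f'pics/{n}0.png').min(2)
    # seeds
    seeds={'scene':dict(sq=(224,292),big=(264,297),lng=(303,301),small=(344,304)),'side':dict(sq=(435,275),big=(414,247),lng=(395,224),small=(378,201))}[n]
    S=6
    ring=g[(abs(X[...,2]-.024)<.004)&(abs(X[...,0]-.64)<.05)&(abs(X[...,1]+.02)<.15)]
    rim=np.percentile(ring,60); print(n,'rim',rim,np.percentile(ring,[5,20,40,80]))
    C=[]
    for k,(u,v) in seeds.items():
        w=30; G=cv2.resize(g[v-w:v+w,u-w:u+w],None,fx=S,fy=S,interpolation=cv2.INTER_CUBIC)
        th=rim*.82
        m=(G<th).astype(np.uint8); m=cv2.morphologyEx(m,cv2.MORPH_OPEN,np.ones((13,13),np.uint8))
        _,L=cv2.connectedComponents(m); i=L[w*S,w*S]; vv,uu=np.where(L==i)
        px=np.c_[uu,vv]/S+(u-w,v-w)-.5+.5/S
        P=plane(n,px,.024)[:,:2]*1000; r=cv2.minAreaRect(P.astype(np.float32)); C.append(P.mean(0))
        print(k,'mean',P.mean(0).round(1),'rect',np.round(r[0],1),np.round(r[1],1),round(r[2],1))
    C=np.array(C); print('spacing',np.linalg.norm(np.diff(C,axis=0),axis=1).round(1),'dir deg',np.degrees(np.arctan2(*(C[-1]-C[0])[::-1])).round(1))
```

```text
scene rim 131.0 [ 93. 122. 130. 132.]
sq mean [ 627.7 -147. ] rect [ 627.2 -147. ] [66.  66.6] 86.1
big mean [633.4 -63.4] rect [632.6 -63.6] [73.2 73.2] 39.7
lng mean [639.9  20.3] rect [638.6  20.4] [54.  96.4] 86.0
small mean [644.5 104. ] rect [644.2 104.1] [50.4 50.4] 3.7
spacing [83.8 83.9 83.8] dir deg 86.2
side rim 130.0 [ 77.  122.  129.  131.2]
sq mean [ 624.1 -152.2] rect [ 624.5 -151.6] [67.  66.8] 86.1
big mean [629.9 -68.5] rect [630.2 -67.7] [74.  72.7] 35.3
lng mean [635.5  15.4] rect [636.1  15.7] [55.6 97. ] 85.9
small mean [641.7  99.1] rect [641.7  99.2] [52.7 50.4] 57.5
spacing [83.9 84.1 84. ] dir deg 86.0
```

```bash
cat >> h.py <<'E'
from scipy.spatial.transform import Rotation as Ro
def go(x,y,z,jaw):
    s=manip.read_state(); q=s['tool_rot']; R=Ro.from_quat([q[1],q[2],q[3],q[0]]).as_matrix()
    d=np.array([x,y,z])-s['position']; l=R.T@d*1000
    j=np.degrees(np.arctan2(R[1,0],R[0,0])); dj=(jaw-j+90)%180-90
    tilt=np.degrees(np.arccos(-R[2,2]))
    print('pos',s['position'].round(4),'jaw',round(j,2),'tilt',round(tilt,2),'w',round(s['gripper_width'],3),'t',round(s['time'],2),'F',s['contact_force'].round(1))
    print(' -> tool mm',l.round(1),'turn z',round(-dj,2))
E
python3 - <<'E'
from h import *
go(.343,.3016,.231,37.8)
X=cloud('scene',np.load('scene0.npy'))
m=(X[...,2]>.07)&(X[...,0]>.2)&(X[...,0]<.8)&(X[...,1]<-.3)&(X[...,1]>-.8)
P=X[m]; print(P.min(0),P.max(0)); 
for a in np.arange(.2,.8,.1):
    q=P[(P[:,0]>=a)&(P[:,0]<a+.1)]
    if len(q): print(a.round(1),q[:,1].max().round(3),q[:,2].max().round(3))
E
```

```text
pos [0.1876 0.648  0.2306] jaw -106.15 tilt 0.07 w 1.001 t 0.15 F [-0.3 -0.1 -0.5]
 -> tool mm [ 289.5 -245.6   -0. ] turn z 36.05
[ 0.24226734 -0.73829859  0.07000886] [ 0.79878878 -0.3007382   0.22603871]
0.2 -0.612 0.204
0.3 -0.523 0.226
0.4 -0.547 0.203
0.5 -0.599 0.201
0.7 -0.301 0.079
```

```bash
python3 -m pendant '[[0.036,-0.030,0,0,0,4],[0.072,-0.061,0,0,0,8],[0.108,-0.092,0,0,0,12],[0.144,-0.122,0,0,0,16],[0.18,-0.152,0,0,0,20]]' 0.0854 40; python3 -c "
from h import *
go(.343,.3016,.231,37.8)"
```

```text
time: 0.65
position: [0.2841, 0.4312, 0.2311]
tool_rot: [-0.0, -0.452, 0.892, -0.0]
contact_force: [0.5, 0.6, -0.1]
gripper_width: 0.996
pos [0.2841 0.4312 0.2311] jaw -126.3 tilt 0.02 w 0.996 t 0.65 F [ 0.5  0.6 -0.1]
 -> tool mm [ 6.950e+01 -1.242e+02  1.000e-01] turn z 15.9
```

```bash
python3 -m pendant '[[0.020,-0.038,0,0,0,5],[0.04,-0.075,0,0,0,10],[0.06,-0.107,0,0,0,14],[0.0695,-0.1242,0,0,0,15.9],[0.0695,-0.1242,0,0,0,15.9]]'; python3 -c "
from h import *
go(.343,.3016,.131,37.8)
im,d=manip.capture('wrist');cv2.imwrite('pics/w1.png',im[:,:,::-1]);np.save('w1.npy',d)"
```

```text
time: 1.15
position: [0.3434, 0.3015, 0.2315]
tool_rot: [0.0, -0.324, 0.946, 0.0]
contact_force: [-0.2, 0.9, -0.2]
gripper_width: 1.002
pos [0.3434 0.3015 0.2315] jaw -142.24 tilt 0.02 w 1.002 t 1.15 F [-0.2  0.9 -0.2]
 -> tool mm [  0.3   0.3 100.5] turn z -0.04
```

View pics/w1.png

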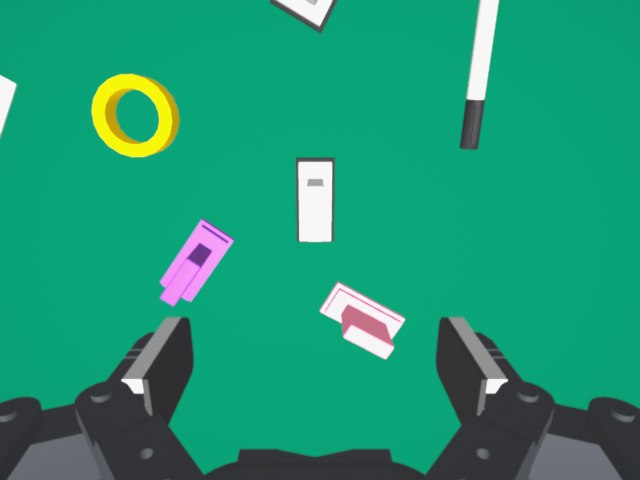

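```bash
cat >> h.py <<'E'
def wr(name):
    c=cam('wrist'); im,d=manip.capture('wrist'); cv2.imwrite(f'pics/{name}.png',im[:,:,::-1]); X=cloud('wrist',d,c); return im,d,X,c
def tops(X,c,x,y,r=.06,z0=.050,z1=.062,zp=.055):
    m=(np.hypot(X[...,0]-x,X[...,1]-y)<r)&(X[...,2]>z0)&(X[...,2]<z1)
    vv,uu=np.where(m)
    if len(uu)<5: print('none');return
    P=plane('wrist',np.c_[uu,vv],zp,c)[:,:2]*1000
    rr=cv2.minAreaRect(P.astype(np.float32)); print('n',len(uu),'z',np.median(X[m][:,2]).round(4),'mean',P.mean(0).round(1),'rect',np.round(rr[0],1),np.round(rr[1],1),round(rr[2],1))
E
python3 - <<'E'
from h import *
im,d,X,c=wr('w1b')
tops(X,c,.343,.3016)
tops(X,c,.343,.3016,r=.05,z0=.006,z1=.02,zp=.012)
E
```

```text
n 964 z 0.0545 mean [343.3 301.9] rect [342.8 302.2] [13.3 43.1] 37.6
n 1470 z 0.0116 mean [347.7 296.9] rect [343.7 301.5] [33.2 73.7] 37.9
```

plug_long: the wrist view agrees with the two-camera average to within 1 mm, and the pad is centred at pixel (315,200). Descending and gripping.

```bash
python3 -m pendant '[[0,0,0.045,0,0,0],[0,0,0.09,0,0,0],[0,0,0.135,0,0,0],[0,0,0.175,0,0,0],[0,0,0.2,0,0,0]]'; python3 -m pendant '[[0,0,0.0105,0,0,0],[0,0,0.0105,0,0,0]]'; python3 -m pendant '[[0,0,0,0,0,0],[0,0,0,0,0,0],[0,0,0,0,0,0],[0,0,0,0,0,0],[0,0,0,0,0,0]]' 0 40;python3 -m pendant '[[0,0,0,0,0,0],[0,0,0,0,0,0],[0,0,0,0,0,0]]'
```

```text
time: 1.75
position: [0.3419, 0.3034, 0.0285]
tool_rot: [-0.001, -0.326, 0.945, -0.001]
contact_force: [1.0, 0.1, 0.9]
gripper_width: 1.003
time: 1.95
position: [0.3424, 0.3037, 0.0196]
tool_rot: [-0.001, -0.326, 0.945, -0.001]
contact_force: [-0.0, 0.8, 0.6]
gripper_width: 0.996
time: 2.45
position: [0.3431, 0.304, 0.0214]
tool_rot: [0.0, -0.325, 0.946, 0.0]
contact_force: [-1.7, -2.1, 9.7]
gripper_width: 0.16
time: 2.75
position: [0.3432, 0.3041, 0.0215]
tool_rot: [0.0, -0.325, 0.946, 0.0]
contact_force: [-1.8, -1.1, 8.1]
gripper_width: 0.157
```

```bash
python3 -m pendant '[[0,0,-0.01,0,0,0],[0,0,-0.035,0,0,0],[0,0,-0.07,0,0,0],[0,0,-0.1,0,0,0],[0,0,-0.12,0,0,0]]'
python3 - <<'E'
from h import *
im,d,X,c=wr('w2')
go(.6377,.0179,.14,86.1)
E
```

```text
time: 3.25
position: [0.3432, 0.3041, 0.1435]
tool_rot: [0.001, -0.325, 0.946, 0.001]
contact_force: [0.3, -0.3, -1.2]
gripper_width: 0.156
pos [0.3441 0.3054 0.1461] jaw -142.01 tilt 0.36 w 0.162 t 3.3 F [0.4 0.5 2. ]
 -> tool mm [ -54.4 -407.3    5.6] turn z -48.11
```

View pics/w2.png

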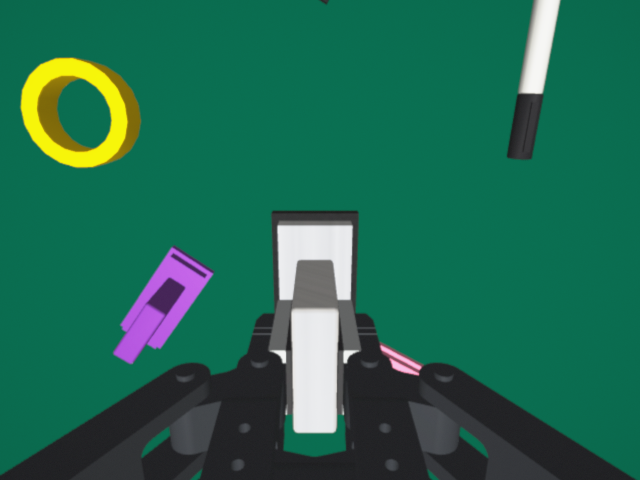

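plug_long is gripped level (grip top around (315,370)). Carrying it to the oblong pocket.

```bash
python3 -m pendant '[[-0.004,-0.03,0,0,0,-4],[-0.009,-0.07,0,0,0,-9],[-0.015,-0.11,0,0,0,-15],[-0.020,-0.155,0,0,0,-20],[-0.026,-0.2,0,0,0,-25]]'; python3 -c "
from h import *
go(.636,.0179,.14,86.1)"
```

```text
time: 3.8
position: [0.4871, 0.1606, 0.1412]
tool_rot: [0.0, -0.524, 0.852, 0.0]
contact_force: [0.1, 1.1, -0.6]
gripper_width: 0.159
pos [0.4871 0.1606 0.1412] jaw -116.81 tilt 0.01 w 0.159 t 3.8 F [ 0.1  1.1 -0.6]
 -> tool mm [  60.2 -197.2    1.2] turn z -22.91
```

```bash
python3 -m pendant '[[0.012,-0.043,0,0,0,-5],[0.025,-0.085,0,0,0,-10],[0.038,-0.125,0,0,0,-15],[0.050,-0.165,0,0,0,-19],[0.0602,-0.1972,0,0,0,-22.9]]';python3 -m pendant '[[0,0,0,0,0,0],[0,0,0,0,0,0]]'; python3 -c "
from h import *
go(.636,.0179,.031,86.1)"
```

```text
time: 4.3
position: [0.6357, 0.0168, 0.1407]
tool_rot: [-0.0, -0.682, 0.732, 0.0]
contact_force: [0.3, 0.3, -1.5]
gripper_width: 0.158
time: 4.5
position: [0.6344, 0.0179, 0.1402]
tool_rot: [-0.001, -0.68, 0.733, 0.0]
contact_force: [-0.8, 0.4, -1.9]
gripper_width: 0.159
pos [0.6344 0.0179 0.1402] jaw -94.29 tilt 0.09 w 0.159 t 4.5 F [-0.8  0.4 -1.9]
 -> tool mm [ -0.2  -1.8 109.2] turn z -0.39
```

```bash
python3 -m pendant '[[0,-0.0018,0.03,0,0,-0.4],[0,-0.0018,0.065,0,0,-0.4],[0,-0.0018,0.085,0,0,-0.4],[0,-0.0018,0.095,0,0,-0.4],[0,-0.0018,0.1,0,0,-0.4]]';python3 -m pendant '[[0,0,0.004,0,0,0],[0,0,0.008,0,0,0],[0,0,0.0095,0,0,0],[0,0,0.0095,0,0,0]]'; python3 -c "
from h import *
go(.636,.0179,.0295,86.1)"
```

```text
time: 5.0
position: [0.6358, 0.0193, 0.0404]
tool_rot: [-0.0, -0.684, 0.73, 0.0]
contact_force: [-0.6, -0.0, -1.4]
gripper_width: 0.16
time: 5.4
position: [0.6367, 0.0187, 0.0317]
tool_rot: [0.0, -0.684, 0.73, -0.0]
contact_force: [0.4, -0.3, -1.6]
gripper_width: 0.157
pos [0.6367 0.0187 0.0317] jaw -93.75 tilt 0.03 w 0.157 t 5.4 F [ 0.4 -0.3 -1.6]
 -> tool mm [0.9 0.6 2.2] turn z 0.15
```

```bash
python3 -m pendant '[[0,0,0.001,0,0,0],[0,0,0.002,0,0,0],[0,0,0.0025,0,0,0],[0,0,0.0025,0,0,0]]'; python3 -c "
from h import *
go(.636,.0179,.0295,86.1)"
```

```text
time: 5.8
position: [0.6368, 0.0187, 0.0295]
tool_rot: [0.0, -0.684, 0.73, -0.0]
contact_force: [-1.4, 0.7, 5.0]
gripper_width: 0.152
pos [0.6368 0.0187 0.0295] jaw -93.74 tilt 0.04 w 0.152 t 5.8 F [-1.4  0.7  5. ]
 -> tool mm [0.8 0.7 0. ] turn z 0.16
```

```bash
python3 -m pendant '[[0,0,0,0,0,0],[0,0,0,0,0,0],[0,0,0,0,0,0],[0,0,0,0,0,0],[0,0,0,0,0,0]]' 0.06; python3 -m pendant '[[0,0,-0.01,0,0,0],[0,0,-0.04,0,0,0],[0,0,-0.08,0,0,0],[0,0,-0.13,0,0,0],[0,0,-0.17,0,0,0]]' 0.0854
python3 - <<'E'
from h import *
im,d,X,c=wr('w3')
tops(X,c,.6377,.0179,z0=.058,z1=.075,zp=.063)
go(.4491,.172,.2,0)
E
```

```text
time: 6.3
position: [0.6365, 0.0187, 0.0287]
tool_rot: [-0.0, -0.684, 0.73, 0.0]
contact_force: [0.1, -0.2, 0.1]
gripper_width: 0.707
time: 6.8
position: [0.6369, 0.0186, 0.2026]
tool_rot: [0.001, -0.684, 0.73, -0.001]
contact_force: [2.1, 0.7, -0.2]
gripper_width: 0.999
n 1229 z 0.0624 mean [639.2  19. ] rect [638.9  19. ] [13.5 43.7] 86.3
pos [0.6401 0.0187 0.2101] jaw -93.67 tilt 0.69 w 1.001 t 6.85 F [3.6 0.5 7.9]
 -> tool mm [-140.8  200.5    7.9] turn z 86.33
```

View pics/w3.png

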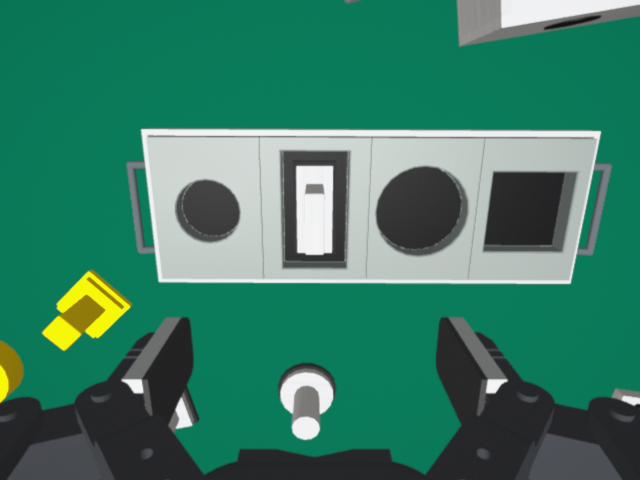

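plug_long stands centred in the oblong pocket at (315,215). Next is the square plug; I go above it.

```bash
python3 -m pendant '[[-0.02,0.03,0,0,0,-2],[-0.046,0.065,0,0,0,-4],[-0.073,0.104,0,0,0,-6],[-0.1,0.142,0,0,0,-8],[-0.125,0.178,0,0,0,-10]]';python3 -m pendant '[[-0.016,0.0225,0,0,0,-2],[-0.016,0.0225,0,0,0,-2],[-0.016,0.0225,0,0,0,-2]]'
python3 - <<'E'
from h import *
im,d,X,c=wr('w4')
tops(X,c,.4491,.172)
tops(X,c,.4491,.172,r=.05,z0=.007,z1=.018,zp=.012)
go(.4491,.172,.021,98)
E
```

```text
time: 7.35
position: [0.4656, 0.1558, 0.1995]
tool_rot: [-0.001, 0.745, -0.667, 0.0]
contact_force: [0.1, 1.4, -0.3]
gripper_width: 1.0
time: 7.65
position: [0.4428, 0.169, 0.1998]
tool_rot: [-0.001, 0.757, -0.654, 0.0]
contact_force: [0.9, 0.5, -1.2]
gripper_width: 1.0
n 949 z 0.0545 mean [450.1 173.8] rect [450.  173.8] [21.6 21.2] 8.4
n 1376 z 0.0115 mean [454.8 174. ] rect [449.8 173.9] [40.8 39.3] 9.2
pos [0.4433 0.1687 0.1995] jaw -81.72 tilt 0.08 w 1.002 t 7.7 F [ 0.4 -0.2 -0.5]
 -> tool mm [ -2.3  -6.  178.6] turn z 0.28
```

View pics/w4.png

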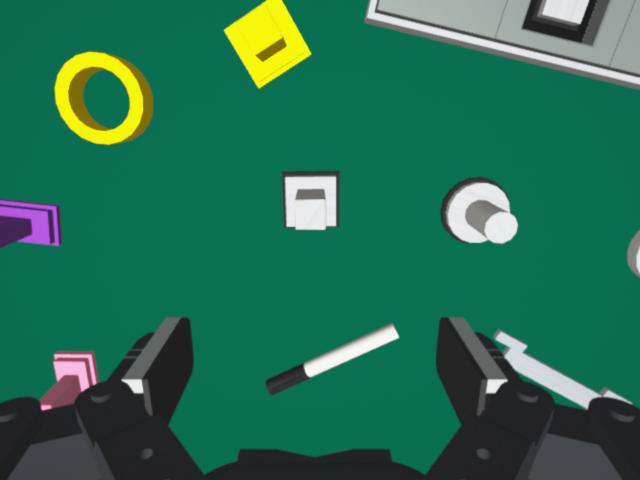

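The square plug with black pad is at (311,200), measured (450,173.5) mm, yaw 8.7°. The yellow look-alike at (268,45) is left alone.

```bash
python3 -m pendant '[[-0.004,-0.007,0.03,0,0,-0.5],[-0.004,-0.007,0.07,0,0,-0.5],[-0.004,-0.007,0.11,0,0,-0.5],[-0.004,-0.007,0.14,0,0,-0.5],[-0.004,-0.007,0.165,0,0,-0.5]]';python3 -m pendant '[[0,0,0.007,0,0,0],[0,0,0.0135,0,0,0],[0,0,0.0135,0,0,0]]'; python3 -c "
from h import *
go(.4498,.1735,.021,98.7)"
```

```text
time: 8.2
position: [0.4497, 0.1723, 0.0318]
tool_rot: [0.001, 0.758, -0.652, -0.0]
contact_force: [0.7, 0.4, 0.3]
gripper_width: 0.999
time: 8.5
position: [0.4498, 0.1733, 0.0203]
tool_rot: [0.0, 0.759, -0.651, 0.0]
contact_force: [-0.4, 0.1, 0.6]
gripper_width: 1.001
pos [0.4498 0.1733 0.0203] jaw -81.28 tilt 0.01 w 1.001 t 8.5 F [-0.4  0.1  0.6]
 -> tool mm [-0.2 -0.  -0.7] turn z 0.02
```

```bash
python3 -m pendant '[[0,0,0,0,0,0],[0,0,0,0,0,0],[0,0,0,0,0,0],[0,0,0,0,0,0],[0,0,0,0,0,0]]' 0 40;python3 -m pendant '[[0,0,0,0,0,0],[0,0,0,0,0,0],[0,0,0,0,0,0]]';python3 -m pendant '[[0,0,-0.01,0,0,0],[0,0,-0.035,0,0,0],[0,0,-0.07,0,0,0],[0,0,-0.1,0,0,0],[0,0,-0.12,0,0,0]]';  python3 -m pendant '[[0,0,0,0,0,0]]';python3 -c "
from h import *
go(.6264,-.1495,.14,86.1)
wr('w5')"
```

```text
time: 9.0
position: [0.4496, 0.1738, 0.0209]
tool_rot: [-0.001, 0.759, -0.651, 0.0]
contact_force: [-1.8, 0.1, 5.1]
gripper_width: 0.25
time: 9.3
position: [0.4496, 0.1738, 0.0209]
tool_rot: [-0.0, 0.759, -0.651, 0.0]
contact_force: [-1.2, -0.6, 6.4]
gripper_width: 0.256
time: 9.8
position: [0.4497, 0.1737, 0.1431]
tool_rot: [-0.001, 0.759, -0.651, 0.0]
contact_force: [0.9, -0.8, -1.3]
gripper_width: 0.249
time: 9.9
position: [0.4507, 0.1745, 0.1438]
tool_rot: [-0.003, 0.759, -0.651, 0.001]
contact_force: [-0.2, 0.3, -1.4]
gripper_width: 0.253
pos [0.4507 0.1745 0.1438] jaw -81.22 tilt 0.33 w 0.253 t 9.9 F [-0.2  0.3 -1.4]
 -> tool mm [ 347.  -124.2    3.4] turn z 12.68
```

View pics/w5.png

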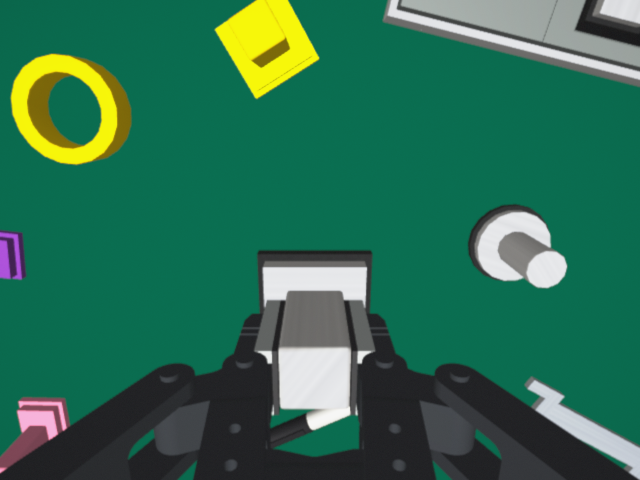

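```bash
python3 -m pendant '[[0.03,-0.011,0,0,0,1],[0.073,-0.026,0,0,0,3],[0.115,-0.041,0,0,0,5],[0.158,-0.057,0,0,0,7],[0.2,-0.072,0,0,0,9]]'; python3 -c "
from h import *
go(.6264,-.1495,.14,86.1)"
```

```text
time: 10.45
position: [0.5507, -0.0151, 0.1391]
tool_rot: [-0.001, -0.705, 0.709, 0.001]
contact_force: [0.4, 1.5, 0.2]
gripper_width: 0.255
pos [ 0.5507 -0.0151  0.1391] jaw -90.32 tilt 0.12 w 0.255 t 10.45 F [0.4 1.5 0.2]
 -> tool mm [134.  -76.4  -1.1] turn z 3.58
```

```bash
python3 -m pendant '[[0.04,-0.023,0,0,0,1],[0.08,-0.046,0,0,0,2],[0.115,-0.066,0,0,0,3],[0.134,-0.0764,0,0,0,3.6],[0.134,-0.0764,0,0,0,3.6]]'; python3 -m pendant '[[0,0,0,0,0,0]]';python3 -c "
from h import *
go(.6264,-.1495,.0295,86.1)"
```

```text
time: 10.95
position: [0.6265, -0.1502, 0.1378]
tool_rot: [-0.001, -0.682, 0.732, 0.001]
contact_force: [-1.0, 0.4, -2.1]
gripper_width: 0.257
time: 11.05
position: [0.6257, -0.1479, 0.1385]
tool_rot: [-0.001, -0.682, 0.731, 0.001]
contact_force: [-0.3, 0.2, -0.9]
gripper_width: 0.249
pos [ 0.6257 -0.1479  0.1385] jaw -93.92 tilt 0.17 w 0.249 t 11.05 F [-0.3  0.2 -0.9]
 -> tool mm [  1.6  -1.2 109. ] turn z -0.02
```

```bash
python3 -m pendant '[[0.001,-0.001,0.03,0,0,0],[0.001,-0.001,0.065,0,0,0],[0.001,-0.001,0.085,0,0,0],[0.001,-0.001,0.095,0,0,0],[0.001,-0.001,0.1,0,0,0]]';python3 -m pendant '[[0,0,0.003,0,0,0],[0,0,0.006,0,0,0],[0,0,0.008,0,0,0],[0,0,0.008,0,0,0]]'; python3 -c "
from h import *
go(.6264,-.1495,.0289,86.1)"
```

```text
time: 11.55
position: [0.627, -0.1478, 0.0395]
tool_rot: [-0.001, -0.683, 0.73, 0.001]
contact_force: [0.2, -0.1, -1.9]
gripper_width: 0.249
time: 11.95
position: [0.6279, -0.1487, 0.0327]
tool_rot: [0.0, -0.683, 0.73, -0.0]
contact_force: [-0.2, -1.0, -1.4]
gripper_width: 0.255
pos [ 0.6279 -0.1487  0.0327] jaw -93.85 tilt 0.04 w 0.255 t 11.95 F [-0.2 -1.  -1.4]
 -> tool mm [0.9 1.4 3.8] turn z 0.05
```

```bash
python3 -m pendant '[[0,0,0.0015,0,0,0],[0,0,0.003,0,0,0],[0,0,0.004,0,0,0],[0,0,0.004,0,0,0],[0,0,0.004,0,0,0]]'; python3 -c "
from h import *
go(.6264,-.1495,.0289,86.1)"
```

```text
time: 12.45
position: [0.6278, -0.1487, 0.0289]
tool_rot: [0.0, -0.683, 0.73, -0.0]
contact_force: [-2.7, 1.0, 5.4]
gripper_width: 0.255
pos [ 0.6278 -0.1487  0.0289] jaw -93.84 tilt 0.02 w 0.255 t 12.45 F [-2.7  1.   5.4]
 -> tool mm [0.9 1.3 0. ] turn z 0.06
```

Contact with the floor is felt (5 N), so I release. plug_big is next.

```bash
python3 -m pendant '[[0,0,0,0,0,0],[0,0,0,0,0,0],[0,0,0,0,0,0],[0,0,0,0,0,0],[0,0,0,0,0,0]]' 0.06; python3 -m pendant '[[0,0,-0.01,0,0,0],[0,0,-0.04,0,0,0],[0,0,-0.08,0,0,0],[0,0,-0.13,0,0,0],[0,0,-0.17,0,0,0]]' 0.0854
python3 - <<'E'
from h import *
im,d,X,c=wr('w6')
tops(X,c,.6264,-.1495,z0=.058,z1=.075,zp=.063)
go(.460,.0385,.2,86)
E
```

```text
time: 12.95
position: [0.6277, -0.1487, 0.0282]
tool_rot: [-0.0, -0.683, 0.73, 0.0]
contact_force: [0.6, 0.2, 0.6]
gripper_width: 0.701
time: 13.45
position: [0.628, -0.1489, 0.2021]
tool_rot: [0.001, -0.683, 0.73, -0.001]
contact_force: [0.2, -0.1, -0.2]
gripper_width: 1.002
n 993 z 0.0624 mean [ 628.5 -148.2] rect [ 628.3 -148.3] [21.6 22.3] 86.2
pos [ 0.6311 -0.1496  0.2097] jaw -93.77 tilt 0.7 w 0.999 t 13.5 F [ 3.2 -0.1  8.3]
 -> tool mm [-176.4  183.2    7.2] turn z 0.23
```

View pics/w6.png

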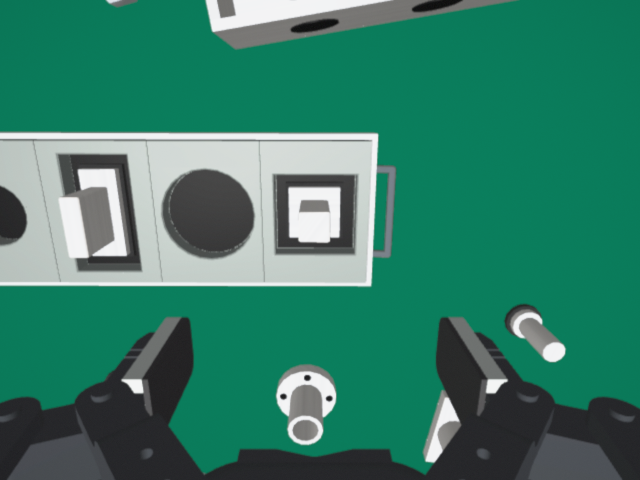

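plug_square sits in the square pocket at (315,213).

```bash
python3 -m pendant '[[-0.025,0.026,0,0,0,0],[-0.06,0.062,0,0,0,0],[-0.095,0.097,0,0,0,0],[-0.13,0.133,0,0,0,0],[-0.163,0.168,0,0,0,0]]';python3 -m pendant '[[-0.014,0.012,0,0,0,0],[-0.014,0.012,0,0,0,0],[-0.014,0.012,0,0,0,0]]'
python3 - <<'E'
from h import *
im,d,X,c=wr('w7')
tops(X,c,.4595,.038)
tops(X,c,.4595,.038,r=.05,z0=.007,z1=.018,zp=.012)
go(.460,.0385,.021,86.1)
E
```

```text
time: 14.0
position: [0.4696, 0.0262, 0.1988]
tool_rot: [0.0, -0.683, 0.731, -0.0]
contact_force: [0.8, 1.8, 0.7]
gripper_width: 1.0
time: 14.3
position: [0.4601, 0.0404, 0.1991]
tool_rot: [0.001, -0.684, 0.73, -0.0]
contact_force: [-0.1, -0.6, 0.1]
gripper_width: 0.994
n 863 z 0.0545 mean [460.6  38.1] rect [460.5  38.2] [23.3 23.3] 86.3
n 1797 z 0.0115 mean [465.7  37.9] rect [460.8  38.3] [48.3 48.3] 87.6
pos [0.4604 0.04   0.1988] jaw -93.81 tilt 0.06 w 0.998 t 14.35 F [ 0.4 -0.3  0.3]
 -> tool mm [  1.6   0.4 177.8] turn z 0.09
```

View pics/w7.png

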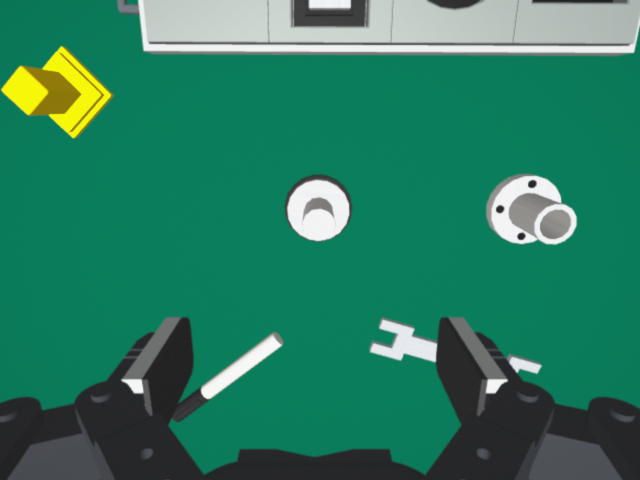

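The solid grip on a black pad at (318,208) is plug_big. The open stub with bolt holes at (525,210) is flange_round and stays.

```bash
python3 -m pendant '[[0.0018,-0.0005,0.03,0,0,0],[0.0018,-0.0005,0.07,0,0,0],[0.0018,-0.0005,0.11,0,0,0],[0.0018,-0.0005,0.14,0,0,0],[0.0018,-0.0005,0.165,0,0,0]]';python3 -m pendant '[[0,0,0.007,0,0,0],[0,0,0.0125,0,0,0],[0,0,0.0125,0,0,0]]'; python3 -m pendant '[[0,0,0,0,0,0],[0,0,0,0,0,0],[0,0,0,0,0,0],[0,0,0,0,0,0],[0,0,0,0,0,0]]' 0 45;python3 -m pendant '[[0,0,0,0,0,0],[0,0,0,0,0,0],[0,0,0,0,0,0]]'
```

```text
time: 14.85
position: [0.4603, 0.0369, 0.0313]
tool_rot: [-0.001, -0.682, 0.731, 0.0]
contact_force: [0.7, -0.0, -0.8]
gripper_width: 1.0
time: 15.15
position: [0.4608, 0.0379, 0.0209]
tool_rot: [-0.0, -0.683, 0.731, -0.0]
contact_force: [0.1, -1.2, 1.1]
gripper_width: 1.003
time: 15.65
position: [0.4607, 0.0384, 0.0215]
tool_rot: [0.0, -0.683, 0.73, -0.0]
contact_force: [-1.9, 0.5, 6.4]
gripper_width: 0.266
time: 15.95
position: [0.4606, 0.0384, 0.0214]
tool_rot: [0.0, -0.683, 0.73, -0.0]
contact_force: [-1.8, 0.3, 6.1]
gripper_width: 0.27
```

```bash
python3 -m pendant '[[0,0,-0.01,0,0,0],[0,0,-0.035,0,0,0],[0,0,-0.07,0,0,0],[0,0,-0.1,0,0,0],[0,0,-0.12,0,0,0]]';  python3 -m pendant '[[0,0,0,0,0,0]]';python3 -c "
from h import *
go(.632,-.0655,.14,86.1)
wr('w8')"
```

```text
time: 16.45
position: [0.4609, 0.0384, 0.1437]
tool_rot: [0.001, -0.683, 0.73, -0.0]
contact_force: [-0.3, 0.2, -1.5]
gripper_width: 0.266
time: 16.55
position: [0.4619, 0.0389, 0.1443]
tool_rot: [0.003, -0.683, 0.73, -0.001]
contact_force: [0.2, 0.2, -1.4]
gripper_width: 0.27
pos [0.4619 0.0389 0.1443] jaw -93.81 tilt 0.35 w 0.27 t 16.55 F [ 0.2  0.2 -1.4]
 -> tool mm [  92.8 -176.6    5. ] turn z 0.09
```

View pics/w8.png

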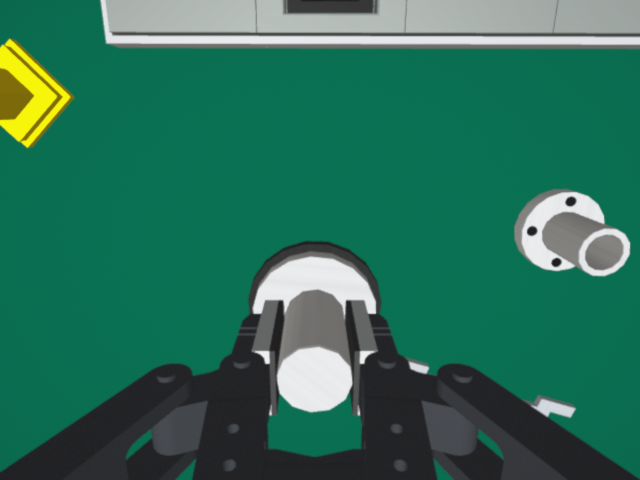

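plug_big is held upright. Carrying it to the large round pocket.

```bash
python3 -m pendant '[[0.014,-0.026,0,0,0,0],[0.035,-0.066,0,0,0,0],[0.055,-0.105,0,0,0,0],[0.075,-0.143,0,0,0,0],[0.0928,-0.1766,0,0,0,0]]';python3 -m pendant '[[0,0,0,0,0,0],[0,0,0,0,0,0]]'; python3 -c "
from h import *
go(.632,-.0655,.0294,86.1)"
```

```text
time: 17.1
position: [0.631, -0.0675, 0.139]
tool_rot: [-0.001, -0.683, 0.731, 0.001]
contact_force: [0.6, 1.1, -0.5]
gripper_width: 0.269
time: 17.3
position: [0.6295, -0.067, 0.1384]
tool_rot: [-0.002, -0.682, 0.731, 0.001]
contact_force: [-0.7, 0.6, -1.2]
gripper_width: 0.268
pos [ 0.6295 -0.067   0.1384] jaw -93.95 tilt 0.22 w 0.268 t 17.3 F [-0.7  0.6 -1.2]
 -> tool mm [ -1.7  -2.9 109. ] turn z -0.05
```

```bash
python3 -m pendant '[[-0.0015,-0.002,0.03,0,0,0],[-0.0015,-0.002,0.065,0,0,0],[-0.0015,-0.002,0.085,0,0,0],[-0.0015,-0.002,0.095,0,0,0],[-0.0015,-0.002,0.1,0,0,0]]';python3 -m pendant '[[0,0,0.003,0,0,0],[0,0,0.006,0,0,0],[0,0,0.008,0,0,0],[0,0,0.008,0,0,0]]'; python3 -c "
from h import *
go(.632,-.0655,.0294,86.1)"
```

```text
time: 17.8
position: [0.6314, -0.0645, 0.04]
tool_rot: [-0.001, -0.683, 0.73, 0.0]
contact_force: [-0.5, -0.0, -0.5]
gripper_width: 0.262
time: 18.2
position: [0.6326, -0.0648, 0.0332]
tool_rot: [0.0, -0.683, 0.73, -0.0]
contact_force: [0.0, -0.5, -0.9]
gripper_width: 0.271
pos [ 0.6326 -0.0648  0.0332] jaw -93.85 tilt 0.04 w 0.271 t 18.2 F [ 0.  -0.5 -0.9]
 -> tool mm [0.7 0.5 3.8] turn z 0.05
```

```bash
python3 -m pendant '[[0,0,0.0015,0,0,0],[0,0,0.003,0,0,0],[0,0,0.004,0,0,0],[0,0,0.004,0,0,0],[0,0,0.004,0,0,0]]'; python3 -m pendant '[[0,0,0,0,0,0],[0,0,0,0,0,0],[0,0,0,0,0,0],[0,0,0,0,0,0],[0,0,0,0,0,0]]' 0.06; python3 -m pendant '[[0,0,-0.01,0,0,0],[0,0,-0.04,0,0,0],[0,0,-0.08,0,0,0],[0,0,-0.13,0,0,0],[0,0,-0.17,0,0,0]]' 0.0854
python3 - <<'E'
from h import *
im,d,X,c=wr('w9')
tops(X,c,.632,-.0655,z0=.058,z1=.075,zp=.063,r=.04)
go(.511,-.329,.2,86.1)
E
```

```text
time: 18.7
position: [0.6325, -0.0649, 0.0295]
tool_rot: [0.0, -0.683, 0.73, -0.0]
contact_force: [-3.1, 0.4, 5.3]
gripper_width: 0.263
time: 19.2
position: [0.6324, -0.0649, 0.0287]
tool_rot: [-0.0, -0.683, 0.73, 0.0]
contact_force: [-0.7, 0.2, 0.9]
gripper_width: 0.707
time: 19.7
position: [0.6327, -0.065, 0.2026]
tool_rot: [0.001, -0.683, 0.73, -0.001]
contact_force: [1.5, 0.9, 0.5]
gripper_width: 0.999
n 876 z 0.0624 mean [632.5 -64.4] rect [632.5 -64.4] [23.1 23.6] 66.9
pos [ 0.6359 -0.0653  0.2101] jaw -93.77 tilt 0.69 w 1.006 t 19.75 F [ 3.7 -0.3  7.6]
 -> tool mm [271.3 107.4   8.8] turn z 0.13
```

View pics/w9.png

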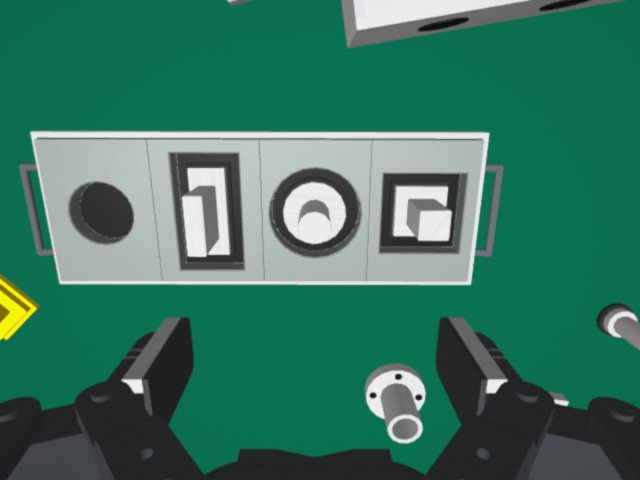

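plug_big is centred in its pocket at (315,210). plug_small is next, 292 mm away.

```bash
python3 -m pendant '[[0.03,0.012,0,0,0,0],[0.075,0.03,0,0,0,0],[0.12,0.048,0,0,0,0],[0.165,0.066,0,0,0,0],[0.205,0.081,0,0,0,0]]';python3 -m pendant '[[0.035,0.012,0,0,0,0],[0.06,0.022,0,0,0,0],[0.067,0.025,0,0,0,0],[0.067,0.025,0,0,0,0]]'
python3 - <<'E'
from h import *
im,d,X,c=wr('w10')
tops(X,c,.511,-.329)
tops(X,c,.511,-.329,r=.05,z0=.007,z1=.018,zp=.012)
go(.511,-.329,.021,86.1)
E
```

```text
time: 20.25
position: [0.5366, -0.2656, 0.1998]
tool_rot: [0.0, -0.683, 0.73, -0.0]
contact_force: [0.3, 0.0, 0.3]
gripper_width: 0.999
time: 20.65
position: [0.5078, -0.33, 0.1993]
tool_rot: [0.0, -0.682, 0.731, -0.0]
contact_force: [0.4, -0.2, 0.5]
gripper_width: 1.0
n 485 z 0.0544 mean [ 511.8 -329.7] rect [ 512.  -329.4] [16.9 17.4] 86.1
n 322 z 0.0115 mean [ 516.6 -330.1] rect [ 514.3 -329.8] [25.  20.8] 88.4
pos [ 0.5084 -0.3292  0.1992] jaw -93.9 tilt 0.03 w 0.997 t 20.7 F [ 0.9  0.4 -0.3]
 -> tool mm [ -0.4  -2.5 178.2] turn z -0.0
```

View pics/w10.png

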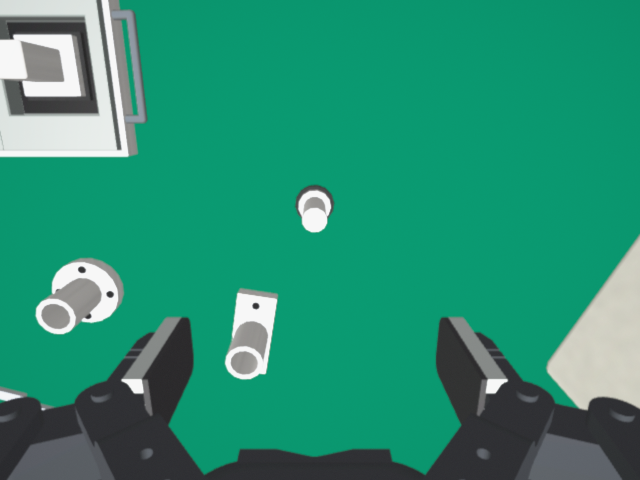

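The small round plug (black pad, solid grip) is at (315,207). flange_long at (250,340) stays well clear of the fingers.

```bash
python3 -m pendant '[[0,-0.0035,0.03,0,0,0],[0,-0.0035,0.07,0,0,0],[0,-0.0035,0.11,0,0,0],[0,-0.0035,0.14,0,0,0],[0,-0.0035,0.165,0,0,0]]';python3 -m pendant '[[0,0,0.007,0,0,0],[0,0,0.013,0,0,0],[0,0,0.013,0,0,0]]'; python3 -m pendant '[[0,0,0,0,0,0],[0,0,0,0,0,0],[0,0,0,0,0,0],[0,0,0,0,0,0],[0,0,0,0,0,0]]' 0 40;python3 -m pendant '[[0,0,0,0,0,0],[0,0,0,0,0,0],[0,0,0,0,0,0]]'
```

```text
time: 21.2
position: [0.5121, -0.3278, 0.0321]
tool_rot: [-0.0, -0.684, 0.73, 0.001]
contact_force: [0.7, -0.5, -0.0]
gripper_width: 1.003
time: 21.5
position: [0.5126, -0.329, 0.0212]
tool_rot: [0.0, -0.683, 0.73, -0.0]
contact_force: [0.4, -0.6, -0.0]
gripper_width: 0.999
time: 22.0
position: [0.512, -0.3295, 0.0212]
tool_rot: [0.0, -0.683, 0.73, -0.0]
contact_force: [-0.2, 0.6, 3.1]
gripper_width: 0.199
time: 22.3
position: [0.5121, -0.3295, 0.0213]
tool_rot: [0.0, -0.683, 0.73, -0.0]
contact_force: [-0.9, 1.0, 5.9]
gripper_width: 0.201
```

```bash
python3 -m pendant '[[0,0,-0.01,0,0,0],[0,0,-0.035,0,0,0],[0,0,-0.07,0,0,0],[0,0,-0.1,0,0,0],[0,0,-0.12,0,0,0]]';  python3 -m pendant '[[0,0,0,0,0,0]]';python3 -c "
from h import *
go(.6438,.1022,.14,86.1)
wr('w11')"
```

```text
time: 22.8
position: [0.5125, -0.3297, 0.1437]
tool_rot: [0.001, -0.683, 0.73, -0.001]
contact_force: [0.0, 0.2, -0.3]
gripper_width: 0.197
time: 22.9
position: [0.5136, -0.3301, 0.1447]
tool_rot: [0.001, -0.683, 0.73, -0.003]
contact_force: [0.6, -0.1, -0.8]
gripper_width: 0.195
pos [ 0.5136 -0.3301  0.1447] jaw -93.82 tilt 0.34 w 0.195 t 22.9 F [ 0.6 -0.1 -0.8]
 -> tool mm [-440.  -101.     4.5] turn z 0.08
```

View pics/w11.png

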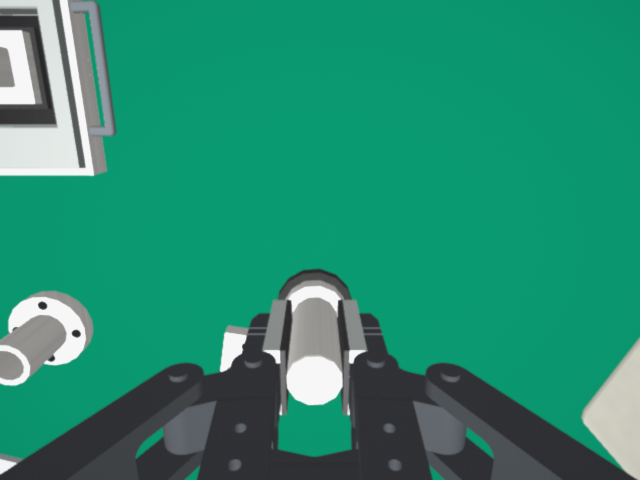

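plug_small is gripped and upright. Carrying it to the small round pocket.

```bash
python3 -m pendant '[[-0.03,-0.007,0,0,0,0],[-0.07,-0.016,0,0,0,0],[-0.115,-0.026,0,0,0,0],[-0.16,-0.037,0,0,0,0],[-0.205,-0.047,0,0,0,0]]'; python3 -c "
from h import *
go(.6438,.1022,.14,86.1)"
```

```text
time: 23.45
position: [0.572, -0.1263, 0.1396]
tool_rot: [-0.001, -0.683, 0.731, 0.001]
contact_force: [0.7, -0.9, -0.6]
gripper_width: 0.197
pos [ 0.572  -0.1263  0.1396] jaw -93.88 tilt 0.12 w 0.197 t 23.45 F [ 0.7 -0.9 -0.6]
 -> tool mm [-232.8  -56.2   -0.5] turn z 0.02
```

```bash
python3 -m pendant '[[-0.045,-0.011,0,0,0,0],[-0.09,-0.022,0,0,0,0],[-0.135,-0.033,0,0,0,0],[-0.18,-0.043,0,0,0,0],[-0.215,-0.052,0,0,0,0]]';python3 -m pendant '[[-0.016,-0.004,0,0,0,0],[-0.016,-0.004,0,0,0,0],[-0.016,-0.004,0,0,0,0]]'; python3 -c "
from h import *
go(.6438,.1022,.0293,86.1)"
```

```text
time: 23.95
position: [0.6385, 0.0854, 0.1394]
tool_rot: [-0.001, -0.683, 0.73, 0.0]
contact_force: [0.2, -0.6, -0.6]
gripper_width: 0.198
time: 24.25
position: [0.6431, 0.0983, 0.1396]
tool_rot: [-0.001, -0.683, 0.73, 0.0]
contact_force: [-1.3, -0.3, -0.3]
gripper_width: 0.197
pos [0.6431 0.0983 0.1396] jaw -93.83 tilt 0.13 w 0.197 t 24.25 F [-1.3 -0.3 -0.3]
 -> tool mm [ -4.   -0.7 110.3] turn z 0.07
```

```bash
python3 -m pendant '[[-0.003,-0.0005,0.03,0,0,0],[-0.003,-0.0005,0.065,0,0,0],[-0.003,-0.0005,0.085,0,0,0],[-0.003,-0.0005,0.095,0,0,0],[-0.003,-0.0005,0.1,0,0,0]]';python3 -m pendant '[[0,0,0.003,0,0,0],[0,0,0.006,0,0,0],[0,0,0.008,0,0,0],[0,0,0.008,0,0,0]]'; python3 -c "
from h import *
go(.6438,.1022,.0293,86.1)"
```

```text
time: 24.75
position: [0.6441, 0.1003, 0.04]
tool_rot: [-0.001, -0.683, 0.731, 0.0]
contact_force: [0.1, -0.2, -0.1]
gripper_width: 0.195
time: 25.15
position: [0.6448, 0.1018, 0.0332]
tool_rot: [0.0, -0.683, 0.73, -0.0]
contact_force: [0.3, 0.1, -1.0]
gripper_width: 0.197
pos [0.6448 0.1018 0.0332] jaw -93.84 tilt 0.04 w 0.197 t 25.15 F [ 0.3  0.1 -1. ]
 -> tool mm [-0.4  1.   3.9] turn z 0.06
```

```bash
python3 -m pendant '[[0,0,0.0015,0,0,0],[0,0,0.003,0,0,0],[0,0,0.004,0,0,0],[0,0,0.004,0,0,0],[0,0,0.004,0,0,0]]'; python3 -m pendant '[[0,0,0,0,0,0],[0,0,0,0,0,0],[0,0,0,0,0,0],[0,0,0,0,0,0],[0,0,0,0,0,0]]' 0.06; python3 -m pendant '[[0,0,-0.01,0,0,0],[0,0,-0.04,0,0,0],[0,0,-0.08,0,0,0],[0,0,-0.13,0,0,0],[0,0,-0.17,0,0,0]]' 0.0854;  python3 -m pendant '[[0,0,0,0,0,0],[0,0,0,0,0,0],[0,0,0,0,0,0]]';python3 - <<'E'
from h import *
im,d,X,c=wr('w12')
tops(X,c,.6438,.1022,z0=.058,z1=.075,zp=.063,r=.04)
im,d=manip.capture('scene');cv2.imwrite('pics/scene1.png',im[:,:,::-1])
im,d=manip.capture('side');cv2.imwrite('pics/side1.png',im[:,:,::-1])
a=cv2.imread('pics/side0.png')
for (u,v) in((362,297),(377,360)): print(np.abs(im[v-25:v+25,u-25:u+25,::-1].astype(int)-a[v-25:v+25,u-25:u+25]).mean(),'diff flange')
go(.6438,.1022,.2,86)
E
```

```text
time: 25.65
position: [0.6448, 0.1018, 0.0293]
tool_rot: [0.0, -0.683, 0.73, -0.0]
contact_force: [-2.5, 0.2, 5.7]
gripper_width: 0.2
time: 26.15
position: [0.6446, 0.1017, 0.0286]
tool_rot: [-0.0, -0.683, 0.73, 0.0]
contact_force: [0.1, -0.0, 0.2]
gripper_width: 0.705
time: 26.65
position: [0.645, 0.1016, 0.2026]
tool_rot: [0.001, -0.683, 0.73, -0.001]
contact_force: [-0.1, -0.5, -0.8]
gripper_width: 1.003
time: 26.95
position: [0.6439, 0.1015, 0.1983]
tool_rot: [-0.0, -0.683, 0.731, 0.0]
contact_force: [-0.1, 0.6, 0.1]
gripper_width: 1.001
n 514 z 0.0624 mean [644.6 102.3] rect [644.9 102.3] [16.5 17.7] 86.2
2.2861333333333334 diff flange
2.1956 diff flange
pos [0.644  0.1014 0.1975] jaw -93.85 tilt 0.13 w 1.003 t 27.1 F [-0.9 -1.  -0.4]
 -> tool mm [-0.8  0.3 -2.5] turn z 0.15
```

View pics/w12.png

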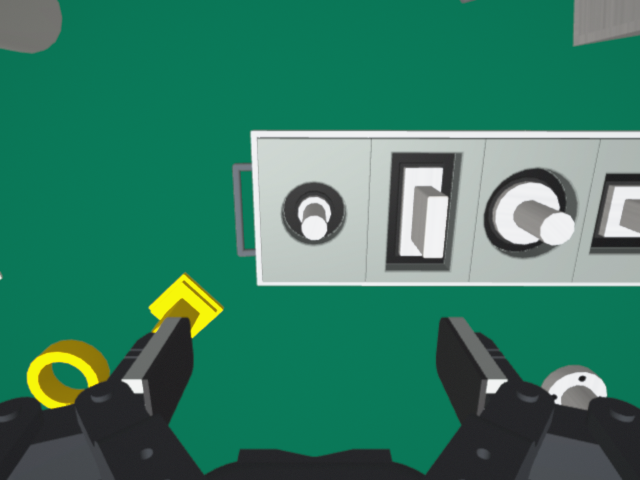

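View pics/side1.png

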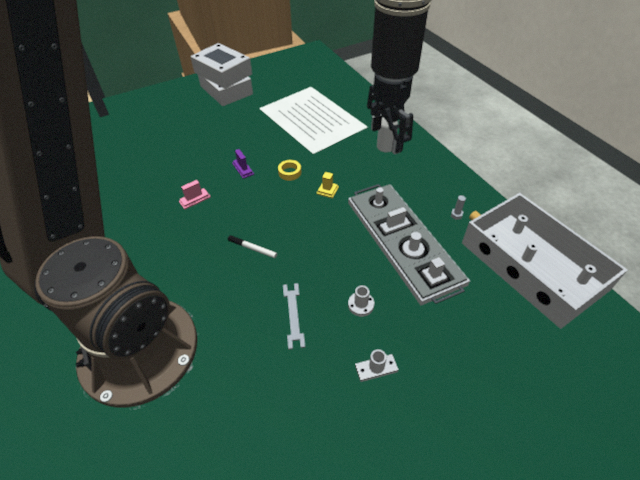

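All four plugs stand in their pockets, the flanges are unmoved, and the gripper is clear. Handing in.

```bash
python3 -c "
from workcell import manip
print(manip.finish_job())"
```

```text
the job is handed in; nothing more can be done
None
```

All four plugs (oblong, square, large round, small round) are standing in their own pockets, and I handed the job in at about 27 s of the 120 s allowed. Each was lowered until the floor pushed back with about 5 N, then released; none was dropped.

**Last checks:**
- **Position:** wrist measurements put each grip top within about 3 mm of its pocket centre.
- **Height:** every grip top read 62.4 mm above the table, against the 63 mm expected for a plug flat on the pocket floor.
- **Flanges:** before and after side pictures show both hose flanges unmoved.
- **Gripper:** open, about 0.2 m above the bench and touching nothing.

**Disagreement:** the scene and side cameras differed by about 3 mm in x and 5 mm in y on the same points. I used their average, and the wrist camera agreed with it to within 2 mm on all four plugs. No check failed.

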